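# Line up the tool-rest arm of a bowl lathe with a drift and drop in its bolt

## Task

The lathe's tool-rest arm hangs on its first bolt with its second hole out of line with the hole in the lathe's seat below. Take the drift from the rack and work its taper down through both holes until they line up, draw it out and hang it back upright in a free hole of the rack, and put the loose bolt through arm and seat, its head fully home on the arm. Leave the gouge, the things on the bench and the bowl blank on the spindle alone.

Things in the scene. Friction and masses are not known exactly. Their poses are not given: they have to be found in the camera images.
- lathe: Short-bed bowl lathe, fixed to the bench. Origin on the bench under the spindle axis; z up, y along the spindle away from the headstock, x across the bed. In mm in this frame: blue headstock, x -125 to 125, y -485 to -235, 366 high; grey bed 75 wide, y -260 to 75, 92 high; on it a flat cast seat 18 thick, x -122 to 82, y -15 to 75, top at z 110, its wings overhanging in open air.
- bed_hole (a point): Centre of the 22 mm through hole in the seat's wing, at the seat's top face, 110 mm above the bench; at x -80, y 30 mm in the lathe's frame, axes as the lathe's. Open air below it down to the bench. The tool-rest arm lies over it, so from above only the overlap of the two holes is open.
- rest_hole (a point): Centre of the 22 mm through hole in the bright flat tool-rest arm, at the arm's top face, 122.5 mm above the bench. Arm 12 mm thick, 50 wide, lying flat on the seat; x runs along it from this hole to the first bolt, z up; it ends 37 mm behind this hole. At the start this hole lies 6 to 11 mm off the bed hole towards the lathe's +y.
- first_bolt (a point): Top of the fixed first bolt's hex head, 33 mm across, 30 mm high on the arm, 110 mm from rest_hole: the pivot about which the arm swings level. It stays in.
- rest_bar (a point): Middle of the top of the tool-rest bar carried by the arm: 160 mm long (arm's x), 12 wide, 24 high, its top 257 mm above the bench and 48 mm to the headstock's side of the arm's middle line; its post (boss 44 mm diameter) stands on the arm 72 mm beyond the first bolt
- rest_arm (a joint): Swing of the tool-rest arm about its first bolt, rad: 0 when its hole is right over the bed hole, growing as that hole moves to the lathe's +y (1.1 mm per 0.01 rad). Stops at -0.16 and 0.16. Stiff (about 6.5 N sideways at the hole) and stays where it is left.
- rack: Fixed wooden tool rack: a board 85 mm (x) by 250 mm (y) by 18 mm on two end cheeks, its top 115 mm above the bench, open below. Origin on the bench under its centre, z up, y along the row of three holes.
- rack_hole0 (a point): Centre, at the board's top face, of the rack's hole at y = -80 mm in the rack's frame: a 23 mm through hole. The drift, the bolt and the gouge stand in the three holes at the start, in any order.
- rack_hole1 (a point): Centre, at the board's top face, of the rack's hole at y = 0 mm in the rack's frame: a 23 mm through hole. The drift, the bolt and the gouge stand in the three holes at the start, in any order.
- rack_hole2 (a point): Centre, at the board's top face, of the rack's hole at y = 80 mm in the rack's frame: a 23 mm through hole. The drift, the bolt and the gouge stand in the three holes at the start, in any order.
- drift_grip (a point): The drift: steel line-up pin with a pale turned handle, red band. Point on its axis, mid-handle, 46 mm above its collar's underside; z towards the handle's end. Handle 28 mm diameter, 8 to 88 mm above that underside; collar 34 diameter, 8 thick; below it 25 mm of 20.5 diameter shank, then a 70 mm taper to a 6 mm tip. 183 mm, 0.3 to 0.4 kg. It starts upright in the rack, collar on the board.
- drift_seat (a point): Centre of the underside of the drift's collar (on the rack's board when it hangs there). z as drift_grip.
- drift_tip (a point): The drift's tip, 95 mm below the collar's underside. z as drift_grip.
- bolt_grip (a point): The loose steel bolt, twin of the first. Point on its axis in its tall hex head, 18 mm above the head's underside; z towards the head. Head 29 to 33 mm across, 30 mm high; shank 18 mm diameter, 60 mm long, its last 3.5 mm bevelled to 12 mm. 0.2 to 0.36 kg. It starts upright in the rack, head on the board.
- bolt_seat (a point): Centre of the underside of the bolt's head. z as bolt_grip.
- gouge_mid (a point): A gouge with a dark handle of 31 mm diameter and a brass ferrule, standing in the rack with its blade down; this point is the middle of its handle, 60 mm above the board. It rises 125 mm above the board. To be left alone.
- bowl_mid (a point): A finished wooden bowl, 116 mm across and 55 mm high, on the bench; this point is at its middle, 27 mm up. To be left alone.
- tin_mid (a point): A green wax tin, 68 mm diameter and 85 mm high, on the bench; this point is at its middle, 42 mm up. To be left alone.
- block_mid (a point): A cork sanding block, 70 by 110 by 38 mm, on the bench; this point is at its middle, 19 mm up. To be left alone.
- blank: The pale half-turned bowl blank in the lathe's chuck, 144 mm diameter, 75 mm thick, its axis 260 mm above the bench. Origin at the centre of its face towards the headstock, y along the spindle; its free face lies at y -60 mm in the lathe's frame. To be left alone.

How it is judged:
By the outcome, as a careful person would: the job done as asked, in the order asked, and still so for the second after the job is handed in, with the robot touching nothing.
It also fails if it takes over 72 s, if anything falls off the work surface, if the arm or the gripper's body presses on something with over 40 N, if the wrist force passes 120 N, or if a joint passes its speed limit or range.

## Robot

A 7-joint arm with a two-finger parallel gripper is mounted at the origin on the work surface. World frame = base frame: x ahead of the robot, y to its left, z up, the work surface at z = 0. Lengths are in m, angles in rad, forces in N, time in s.
With the tool pointing down it reaches from about 0.4 to 0.85 m from the base axis. Payload 10.4 kg.
Tool frame: the origin (TCP) lies midway between the tips of the shut fingers; the grasp point (between the pads) lies 19 mm behind it; z points along the fingers, y is the line along which they close (so a half turn about z gives the same grasp; the last joint's range is limited). The gripper opens to 87 mm and grips with 3 to 60 N. Pads are 19 mm wide; open, the fingers measure 117 mm over their backs; the gripper's body (75 mm by 190 mm) begins 51 mm behind the grasp point.
Start: joints at [-1.228, 0.332, -0.065, 1.46, 0.022, 1.35, -0.088], TCP at [0.224, 0.584, 0.223] pointing down, gripper open.
Joint ranges: [-2.6, 2.6], [-0.5, 2.12], [-1.47, 1.34], [0.16, 2.42], [-1.27, 4.41], [0.06, 2.06], [-2.6, 2.6]. Speed limits (rad/s): [2.22, 2.22, 2.79, 2.79, 3.14, 3.14, 3.14].

## Interface

Orientations are given as a unit quaternion [x, y, z, w].
In Python, from bench import r gives the robot as it stands.
- The arm moves only by the tool apply_moves, never from a script. Its argument "steps" is a list of rows, each a list of 7 numbers: the turn, a rotation vector about the tool's x, y, z in rad, then the shift along the tool's x, y, z in mm, then the opening, from -1 (shut) to 1 (fully open). In form: [[ax, ay, az, x, y, z, claw], ...]. A call has 1 to 20 rows; each row is the pose to reach, as a shift and turn from the pose commanded when the call began, along the tool's axes at that moment; what a row does not reach only later rows make up. A row lasts 1/12 s, in which the tool goes at most 41.7 mm and 7.16 degrees, less where a joint would pass 70% of its speed; a pose out of reach is approached as far as the arm can. A call with a gripper value outside its range is refused whole. The fingers move at their own pace and stop on an object; "force" is the grip in N (left out, the last holds). Time passes only in rows, so rows that repeat a pose let the fingers close. It gives the time, the measured TCP pose, the force, the opening and the grip force at its end, in the units of the state.
- r.read_state(): the state, without advancing time (a new reading comes with each control period).
- r.camera(name): name is "scene" or "top" or "wrist"; returns a dict with "pixels" (420x560x3 uint8, red, green, blue), "z_map" (420x560 float32, m along the optical axis (not along the pixel's ray), 0 where there is no reading), "fovy" (degrees; the focal length in pixels is half the picture's height over the tangent of half this angle, whatever the lens; pixels are square), "cx", "cy" (the principal point, pixels), "k1" (the pictures are not rectified: a ray, as slopes to the right and down, at radius r is drawn at 1 + k1 r^2 times it, then the intrinsics apply), "position" and "orientation" of the camera in the world. Camera axes: x right, y down, z forward; pixel columns grow to the right and rows downward; lengths in m; the calibration is good to about 2 mm. A picture is of the moment at which its call begins.
- r.close_job(): hands the job in; it is judged then, once.
The state is a dict: "time": time; "joint_positions": joint angles; "joint_vel": joint speeds; "joint_torque": joint torques, N m; "ee_pos": TCP position; "eef_rot": TCP orientation; "ft_force": force on the tool from outside, world axes, zero at the start; "torque": the same for the moment, N m; "width": finger opening in m; "grip_force": force on a finger pad.
Only numpy, scipy, OpenCV 4.12 (cv2) and the standard library are available. Lean on these libraries where they do the work, as an engineer would, in place of code of your own. Each camera call takes 0.05 s, during which the arm holds its last target. There are 200 camera calls.

## Working session

There is one attempt and no reset: what is moved stays moved. The work goes in short steps, Python scripts to look and compute and a tool call to move; the robot and the scene stay as the last step left them, time stands still between calls to the robot, and variables do not carry over. Pictures are saved under pics/ and viewed, at most 10 in all, crops included, and the job is handed in when it is done.

Besides the shell and the picture viewer there is one more tool, called after "Call:" as a command line: name --pt "numbers of a row" for each row, then --argument value for the rest. apply_moves: Moves the arm, as the interface text tells. Its arguments: {"type":"object","properties":{"steps":{"type":"array","items":{"type":"array","items":{"type":"number"}}},"force":{"type":"number"}},"required":["steps"]}

```bash
ls; mkdir -p pics
cat > h.py <<'E'
import numpy as np,cv2
from scipy.spatial.transform import Rotation as R
from bench import r
def cam(n,save=None):
    c=r.camera(n)
    if save: cv2.imwrite('pics/'+save,c['pixels'][:,:,::-1])
    c['f']=210/np.tan(np.radians(c['fovy'])/2); return c
def rays(c,uv):
    uv=np.asarray(uv,float).reshape(-1,1,2)
    K=np.array([[c['f'],0,c['cx']],[0,c['f'],c['cy']],[0,0,1]])
    p=cv2.undistortPoints(uv,K,np.array([c['k1'],0,0,0.]))[:,0]
    return R.from_quat(c['orientation']).apply(np.c_[p,np.ones(len(p))])
def cloud(c):
    v,u=np.mgrid[0:420,0:560]
    d=rays(c,np.stack([u.ravel(),v.ravel()],1))
    P=np.array(c['position'])+d*c['z_map'].ravel()[:,None]
    return P.reshape(420,560,3)
def at(c,uv,z):
    d=rays(c,uv);p=np.array(c['position']);return p+d*((z-p[2])/d[:,2])[:,None]
E
python3 - <<'E'
from h import *
a=cam('scene','s1.png');b=cam('top','t1.png')
for c in(a,b):print(c['position'],c['orientation'],c['fovy'],c['k1'],c['cx'],c['cy'])
s=r.read_state();print(s)
np.savez('c1.npz',s=cloud(a),t=cloud(b))
cv2.imwrite('pics/both.png',cv2.resize(np.hstack([a['pixels'],b['pixels']])[:,:,::-1],(800,300)))
E
```

```text
pics
[1.00681307 0.19082563 0.9418529 ] [ 0.53353302  0.79526803 -0.23412996 -0.16755429] 51.7177366847746 -0.00041931097447863244 275.42827969169855 207.20925393119876
[0.49943859 0.03214841 1.29050039] [-0.7049163   0.70908925 -0.01675752  0.00214956] 44.51422839030492 -0.10697178941443138 276.67813554263734 206.4879549800216
{'time': 0.1, 'joint_positions': array([-1.22762582,  0.33277931, -0.0646732 ,  1.46085033,  0.02161436,
        1.34990919, -0.08849207]), 'joint_vel': array([-5.47140376e-04, -1.12469011e-03,  2.39462610e-06, -1.39728944e-03,
        1.23208636e-03, -2.03061699e-05, -1.43011682e-03]), 'joint_torque': array([ 9.05375036e-04, -6.24539423e+01,  2.43435474e-02, -3.90720642e+01,
       -6.13878085e-02,  3.66898498e-02,  5.84902068e-05]), 'ee_pos': array([0.2234426 , 0.58332374, 0.22185512]), 'eef_rot': array([ 1.81865059e-01,  9.83323299e-01, -6.20889252e-04, -7.41073235e-05]), 'ft_force': array([ 0.79254122,  0.10546323, -0.73556037]), 'torque': array([-0.00779182,  0.02472967, -0.0299123 ]), 'grip_force': 0.0, 'width': 0.08713966007756381}
```

View pics/s1.png

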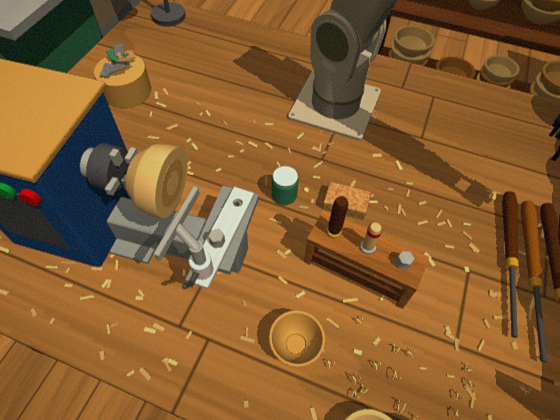

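View pics/t1.png

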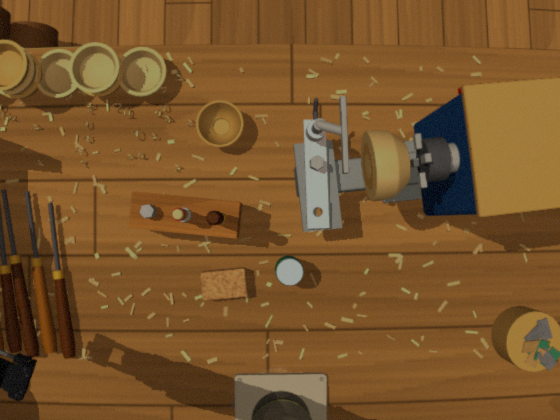

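The scene view shows the arm hole near (238,203), the first bolt at (217,236), the drift at (374,228) and the loose bolt at (406,258). In the top view these are at (318,212), (318,163), (180,214) and (148,212), with the gouge at (214,218).

Run:
```python
from h import *
d=np.load('c1.npz')
def show(n,m,box):
    P=d[n][box[1]:box[3],box[0]:box[2]].reshape(-1,3);return P
t=d['t'];s=d['s']
for nm,(u,v) in dict(bolt=(148,212),drift=(180,214),gouge=(214,218),fb=(318,163),armlow=(310,200),board=(197,215),hole=(318,212)).items(): print('t',nm,t[v,u].round(4))
for nm,(u,v) in dict(bolt=(406,257),drift=(375,226),fb=(217,235),arm=(240,215),hole=(238,203)).items(): print('s',nm,s[v,u].round(4))
# cluster by height, both views
for n in 'ts':
    A=d[n].reshape(-1,3)
    def cl(xy,rad,lo,hi):
        m=(np.hypot(*(A[:,:2]-xy).T)<rad)&(A[:,2]>lo)&(A[:,2]<hi);q=A[m]
        if m.sum()<4:return m.sum()
        return m.sum(),((q.min(0)+q.max(0))/2).round(4),q.mean(0).round(4),np.ptp(q,axis=0).round(4)
    print(n,'bolt',cl(t[212,148,:2],.03,.135,.16));print(n,'drift',cl(t[214,180,:2],.03,.185,.22));print(n,'fb',cl(t[163,318,:2],.03,.142,.165))
    # arm face
    m=(abs(A[:,2]-.1225)<.005)&(np.hypot(*(A[:,:2]-t[190,318,:2]).T)<.2); q=A[m]
    m2=(q[:,1]<t[190,280,1])&(q[:,1]>t[190,370,1]); q=q[m2]
    rc=cv2.minAreaRect((q[:,:2]*1000).astype(np.float32));print('arm',rc,np.median(q[:,2]))
    m=(abs(A[:,2]-.115)<.004)&(A[:,1]>t[215,250,1])
    q=A[m];rc=cv2.minAreaRect((q[:,:2]*1000).astype(np.float32));print('rack',rc,np.median(q[:,2]))
```

```text
t bolt [0.5193 0.2967 0.1433]
t drift [0.5137 0.2152 0.1998]
t gouge [0.5047 0.139  0.2374]
t fb [ 0.6258 -0.0837  0.1578]
t armlow [ 0.5449 -0.068   0.1255]
t board [0.5123 0.1899 0.1183]
t hole [ 0.5194 -0.0985  0.0026]
s bolt [0.5239 0.3004 0.1447]
s drift [0.5129 0.2198 0.2003]
s fb [ 0.6291 -0.0795  0.1511]
s arm [ 0.5485 -0.0653  0.1206]
s hole [ 0.5099 -0.089   0.1024]
t bolt (np.int64(156), array([0.5227, 0.301 , 0.1425]), array([0.5223, 0.3001, 0.1438]), array([0.0291, 0.0327, 0.0131]))
t drift (np.int64(144), array([0.5139, 0.2205, 0.1973]), array([0.5138, 0.2192, 0.1991]), array([0.0258, 0.0266, 0.0206]))
t fb (np.int64(156), array([ 0.6289, -0.0815,  0.1501]), array([ 0.6285, -0.0815,  0.1513]), array([0.0312, 0.029 , 0.0156]))
arm ((606.6156005859375, -82.17937469482422), (250.69766235351562, 50.67631530761719), 1.666056752204895) 0.12212758526179668
rack ((646.527099609375, 413.9425354003906), (723.6364135742188, 190.43638610839844), 55.51920700073242) 0.11468366728748403
s bolt (np.int64(183), array([0.5237, 0.3008, 0.1417]), array([0.5266, 0.3005, 0.1437]), array([0.0332, 0.0316, 0.0132]))
s drift (np.int64(177), array([0.5192, 0.2212, 0.1953]), array([0.5209, 0.2211, 0.1977]), array([0.0282, 0.0273, 0.0203]))
s fb (np.int64(170), array([ 0.6302, -0.0813,  0.1489]), array([ 0.6323, -0.0802,  0.1512]), array([0.0343, 0.0297, 0.0134]))
arm ((607.7808227539062, -82.0108642578125), (251.87123107910156, 51.191062927246094), 1.5806583166122437) 0.1221474566540175
rack ((516.1348266601562, 221.35020446777344), (249.96604919433594, 87.98680114746094), 84.34237670898438) 0.11483113597249817
```

Run:
```python
from h import *
d=np.load('c1.npz')
for n in 'ts':
    A=d[n].reshape(-1,3)
    near=(np.hypot(A[:,0]-.61,A[:,1]+.085)<.2)
    for nm,lo,hi,sel in [('seat',.107,.1145,near),('head',.358,.374,A[:,1]<-.2)]:
        q=A[(A[:,2]>lo)&(A[:,2]<hi)&sel]
        # densest part
        g=cv2.morphologyEx(np.histogram2d(q[:,0],q[:,1],bins=[np.arange(.2,1.1,.004),np.arange(-.8,.1,.004)])[0].clip(0,1).astype(np.uint8),cv2.MORPH_CLOSE,np.ones((3,3)))
        g=cv2.morphologyEx(g,cv2.MORPH_OPEN,np.ones((3,3)))
        k,l,st,_=cv2.connectedComponentsWithStats(g)
        for i in range(1,k):
            if st[i,4]>25:
                ij=np.argwhere(l==i).astype(np.float32)*4+[202,-798]
                print(n,nm,st[i,4],cv2.minAreaRect(ij.astype(np.float32)))
s=r.read_state()
print(R.from_quat(s['eef_rot']).inv().apply(np.array([.514,.2205,.26])-s['ee_pos'])*1000)
```

```text
t seat 315 ((583.5882568359375, -120.64705657958984), (205.85340881347656, 28.8378849029541), 4.398705005645752)
t seat 226 ((584.0, -46.0), (24.0, 180.0), 90.0)
t head 2882 ((635.1444702148438, -442.161376953125), (253.82476806640625, 197.68878173828125), 4.969740390777588)
s seat 266 ((576.0015258789062, -48.05400848388672), (204.68203735351562, 24.96385955810547), 1.5481576919555664)
s seat 245 ((559.9944458007812, -125.81834411621094), (156.89767456054688, 28.350622177124023), 1.7357046604156494)
s head 2397 ((640.39453125, -461.74798583984375), (252.29034423828125, 233.65643310546875), 6.009006023406982)
[-401.10927344 -234.94836739  -37.81956326]
```

Run:
```python
from h import *
import cv2
a=cv2.imread('pics/s1.png')[170:290,170:290];b=cv2.imread('pics/t1.png')[100:240,280:420]
cv2.imwrite('pics/z.png',np.hstack([cv2.resize(a,(400,400),interpolation=2),cv2.resize(b,(400,400),interpolation=2)]))
```

```text
(no output)
```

View pics/z.png

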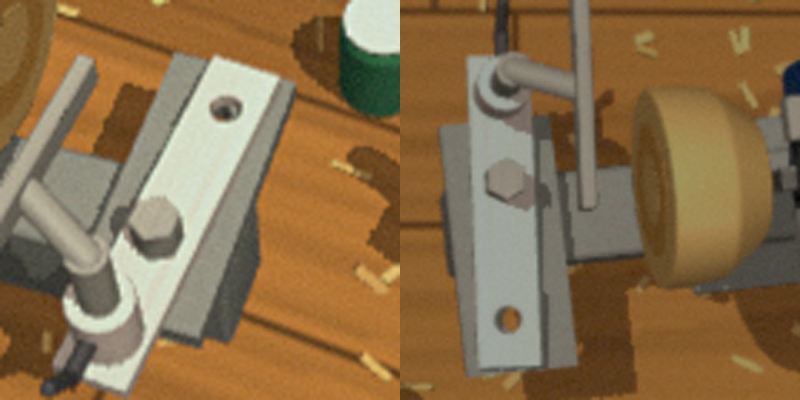

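The enlarged view shows the arm turned a few degrees from the seat, with the hole overlap open at about (225,108) on the left and (508,320) on the right. Next I go above the drift.

Call:
apply_moves --pt "0 0 0.3 -100 -60 -60 1" --pt "0 0 0.6 -200 -118 -80 1" --pt "0 0 1.3 -401 -235 -80 1" --pt "0 0 1.3 -401 -235 -80 1" --pt "0 0 1.3 -401 -235 -80 1" --pt "0 0 1.3 -401 -235 -80 1" --pt "0 0 1.3 -401 -235 -80 1" --pt "0 0 1.3 -401 -235 -80 1" --pt "0 0 1.3 -401 -235 -80 1" --pt "0 0 1.3 -401 -235 -80 1" --pt "0 0 1.3 -401 -235 -80 1" --pt "0 0 1.3 -401 -235 -80 1" --pt "0 0 1.3 -401 -235 -80 1" --pt "0 0 1.3 -401 -235 -80 1" --pt "0 0 1.3 -401 -235 -80 1" --pt "0 0 1.3 -401 -235 -80 1"

```text
time: 1.43
ee_pos: [0.5131, 0.2222, 0.3022]
eef_rot: [0.739, 0.674, -0.0, -0.0]
ft_force: [-0.5, 0.2, 0.2]
width: 0.0869
grip_force: 0.0
```

```bash
cat >> h.py <<'E'
def tool(p):
    s=r.read_state();return R.from_quat(s['eef_rot']).inv().apply(np.array(p)-s['ee_pos'])*1000
def angs():
    M=R.from_quat(r.read_state()['eef_rot']).as_matrix();return 'y ang %.2f z %s'%(np.degrees(np.arctan2(M[1,1],M[0,1])),M[:,2].round(4))
E
python3 - <<'E'
from h import *
c=cam('wrist','w1.png');P=cloud(c);np.save('w1.npy',P)
print(c['position'],R.from_quat(c['orientation']).as_matrix().round(3),c['fovy'],c['k1']);print(r.read_state()['ee_pos'],angs())
A=P.reshape(-1,3)
for xy,lo,hi in [((.514,.2205),.185,.21),((.523,.3005),.135,.155),((.506,.14),.22,.25)]:
    q=A[(np.hypot(*(A[:,:2]-xy).T)<.03)&(A[:,2]>lo)&(A[:,2]<hi)]
    if len(q): print(len(q),(q.min(0)+q.max(0))/2,q.mean(0),np.ptp(q,axis=0))
E
```

```text
[0.52024877 0.30434812 0.46472318] [[ 0.996 -0.088 -0.029]
 [-0.093 -0.951 -0.294]
 [-0.002  0.295 -0.955]] 67.27471098312719 -0.04224844172770796
[0.51311793 0.22213348 0.30226902] y ang -5.30 z [-6.e-04  2.e-04 -1.e+00]
822 [0.51477716 0.22316271 0.19530895] [0.51496585 0.22583821 0.19961989] [0.02826639 0.0282004  0.01978241]
803 [0.52284069 0.30253245 0.14461254] [0.52295503 0.30291533 0.14514337] [0.03065084 0.03192074 0.00577363]
203 [0.50628377 0.14622303 0.23090226] [0.50635063 0.14150013 0.23643867] [0.0221042  0.02781767 0.02178581]
```

View pics/w1.png

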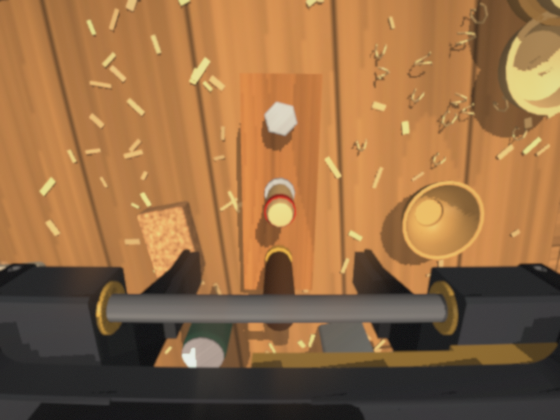

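The wrist view shows the drift between the fingers at about (280,210). The gouge is in front of the gripper at (280,280), clear of the fingers, and the bolt is at (281,118). I'll descend, grip and lift.

Call:
apply_moves --pt "0 0 0 0 1.5 40 1" --pt "0 0 0 0 1.5 75 1" --pt "0 0 0 0 1.5 110 1" --pt "0 0 0 0 1.5 140 1" --pt "0 0 0 0 1.5 160 1" --pt "0 0 0 0 1.5 160 1" --pt "0 0 0 0 1.5 160 -1" --pt "0 0 0 0 1.5 160 -1" --pt "0 0 0 0 1.5 160 -1" --pt "0 0 0 0 1.5 160 -1" --pt "0 0 0 0 1.5 160 -1" --pt "0 0 0 0 1.5 160 -1" --pt "0 0 0 0 1.5 160 -1" --pt "0 0 0 0 1.5 160 -1" --force 45

```text
time: 2.65
ee_pos: [0.5155, 0.2207, 0.1427]
eef_rot: [0.74, 0.673, 0.0, -0.0]
ft_force: [-0.8, 0.8, 0.2]
width: 0.0419
grip_force: 0.0
```

Call:
apply_moves --pt "0 0 0 0 0 0 -1" --pt "0 0 0 0 0 0 -1" --pt "0 0 0 0 0 0 -1" --pt "0 0 0 0 0 0 -1" --pt "0 0 0 0 0 0 -1" --pt "0 0 0 0 0 0 -1"

```text
time: 3.15
ee_pos: [0.5155, 0.2206, 0.1425]
eef_rot: [0.74, 0.673, 0.0, 0.0]
ft_force: [0.4, -0.1, -1.1]
width: 0.0272
grip_force: 45.0
```

Call:
apply_moves --pt "0 0 0 0 0 -40 -1" --pt "0 0 0 0 0 -80 -1" --pt "0 0 0 0 0 -120 -1" --pt "0 0 0 0 0 -160 -1" --pt "0 0 0 0 0 -200 -1" --pt "0 0 0 0 0 -240 -1" --pt "0 0 0 0 0 -258 -1" --pt "0 0 -0.04 -40 4 -260 -1" --pt "0 0 -0.08 -80 8 -260 -1" --pt "0 0 -0.12 -120 12 -260 -1" --pt "0 0 -0.17 -160 16 -260 -1" --pt "0 0 -0.17 -200 21 -260 -1" --pt "0 0 -0.17 -240 25 -260 -1" --pt "0 0 -0.17 -280 29 -260 -1" --pt "0 0 -0.17 -315 33 -260 -1" --pt "0 0 -0.17 -334 34 -260 -1" --pt "0 0 -0.17 -334 34 -260 -1" --pt "0 0 -0.17 -334 34 -260 -1"

```text
time: 4.65
ee_pos: [0.5172, -0.1162, 0.4021]
eef_rot: [0.681, 0.732, -0.0, -0.0]
ft_force: [0.3, 0.3, -3.2]
width: 0.0272
grip_force: 45.0
```

Run:
```python
from h import *
c=cam('wrist','w2.png');P=cloud(c);np.save('w2.npy',P)
import pickle;pickle.dump({k:v for k,v in c.items()},open('w2.pkl','wb'))
print(r.read_state()['ee_pos'],angs(),c['position'])
```

```text
[ 0.51749046 -0.11463976  0.4020631 ] y ang 4.29 z [-9.e-04  6.e-04 -1.e+00] [ 0.5109287  -0.03389343  0.56469434]
```

View pics/w2.png

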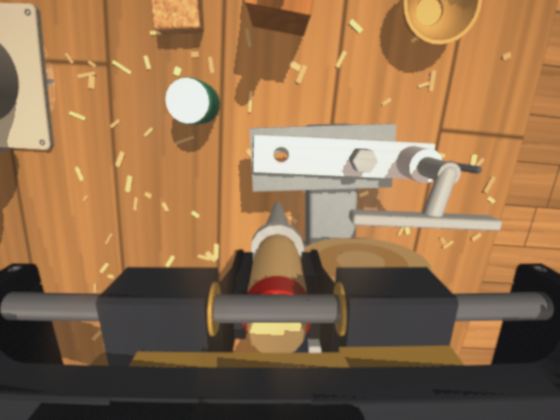

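```bash
cat > hole.py <<'E'
from h import *
def rect(c,x0,x1,y0,y1,z,mm=.0005):
    # orthographic image at plane z : columns x, rows y
    xs=np.arange(x0,x1,mm);ys=np.arange(y1,y0,-mm);X,Y=np.meshgrid(xs,ys)
    Rm=R.from_quat(c['orientation']);p=Rm.inv().apply(np.stack([X.ravel(),Y.ravel(),np.full(X.size,z)],1)-c['position'])
    K=np.array([[c['f'],0,c['cx']],[0,c['f'],c['cy']],[0,0,1]])
    uv,_=cv2.projectPoints(p,np.zeros(3),np.zeros(3),K,np.array([c['k1'],0,0,0.]))
    uv=uv[:,0].reshape(*X.shape,2).astype(np.float32)
    return cv2.remap(c['pixels'],uv[...,0],uv[...,1],cv2.INTER_CUBIC),xs,ys
E
python3 - <<'E'
from hole import *
import pickle
c=pickle.load(open('w2.pkl','rb'))
im,xs,ys=rect(c,.46,.74,-.15,-.02,.1225)
cv2.imwrite('pics/o2.png',cv2.resize(im[:,:,::-1],None,fx=1.4,fy=1.4))
g=cv2.cvtColor(im,cv2.COLOR_RGB2HSV);white=((g[...,2]>165)&(g[...,1]<40)).astype(np.uint8)
hy,hx=np.mgrid[0:im.shape[0],0:im.shape[1]]
sub=(1-white)*(np.hypot(xs[hx]-.519,ys[hy]+.085)<.018)
k,l,st,ce=cv2.connectedComponentsWithStats(sub.astype(np.uint8))
for i in range(1,k):
    if st[i,4]>200:print(st[i],xs[int(ce[i][0])],ys[int(ce[i][1])])
A=np.load('w2.npy').reshape(-1,3)
q=A[(np.hypot(A[:,0]-.63,A[:,1]+.081)<.025)&(A[:,2]>.145)&(A[:,2]<.16)];print('fb',len(q),(q.min(0)+q.max(0))/2,q.mean(0),np.ptp(q,axis=0))
m=white;q=np.argwhere(cv2.morphologyEx(m,cv2.MORPH_OPEN,np.ones((9,9))));pts=np.c_[xs[q[:,1]],ys[q[:,0]]].astype(np.float32)*1000
print(cv2.minAreaRect(pts[pts[:,0]<610]))
E
```

```text
[  98  106   42   42 1300] 0.5195000000000001 -0.08300000000000006
fb 461 [ 0.62904729 -0.08004636  0.15013296] [ 0.62852383 -0.07970482  0.15219454] [0.03207636 0.02966176 0.01019562]
((543.0, -93.25), (112.5, 133.0), 90.0)
```

View pics/o2.png

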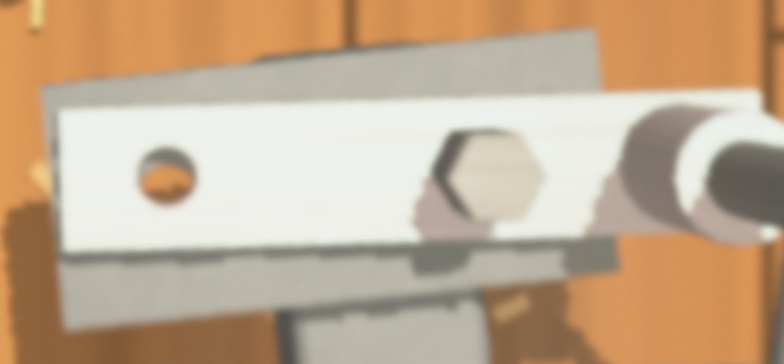

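The view from above shows the hole overlap at about (167,175), with the seat turned about 6.2° and the arm about 1.5°. That puts the holes roughly 9 mm out of line. Next I locate the drift tip in the same camera.

Run:
```python
from h import *
import pickle
c=pickle.load(open('w2.pkl','rb'))
A=np.load('w2.npy').reshape(-1,3)
t=np.array([.5175,-.1155])
q=A[(np.hypot(*(A[:,:2]-t).T)<.03)&(A[:,2]>.27)&(A[:,2]<.40)]
for z in np.arange(.275,.395,.01):
    s=q[abs(q[:,2]-z)<.005]
    if len(s):print(round(z,3),len(s),s[:,0].min().round(4),s[:,0].max().round(4),'ymax',s[:,1].max().round(4),s.mean(0).round(4))
print(at(c,[(278,203),(278,207)],.281))
```

```text
0.285 12 0.5135 0.519 ymax -0.1083 [ 0.5162 -0.1092  0.2855]
0.295 15 0.5119 0.5197 ymax -0.1074 [ 0.5158 -0.1087  0.295 ]
0.305 21 0.5119 0.5214 ymax -0.1068 [ 0.5163 -0.1078  0.3047]
0.315 30 0.5105 0.521 ymax -0.1057 [ 0.5157 -0.1069  0.315 ]
0.325 39 0.5091 0.5242 ymax -0.1046 [ 0.5163 -0.1066  0.3252]
0.335 48 0.5086 0.5237 ymax -0.1036 [ 0.5155 -0.1055  0.3354]
0.345 61 0.5074 0.5244 ymax -0.1032 [ 0.5158 -0.1047  0.3453]
0.355 45 0.5088 0.5231 ymax -0.1028 [ 0.5159 -0.1038  0.353 ]
0.375 102 0.5003 0.533 ymax -0.0964 [ 0.5155 -0.0996  0.3779]
0.385 737 0.4997 0.5329 ymax -0.0961 [ 0.5158 -0.1041  0.3831]
[[ 0.51717981 -0.11025099  0.281     ]
 [ 0.51746334 -0.11410859  0.281     ]]
```

Call:
apply_moves --pt "0 0 0 25 5.7 0 -1" --pt "0 0 0 25 5.7 35 -1" --pt "0 0 0 25 5.7 70 -1" --pt "0 0 0 25 5.7 105 -1" --pt "0 0 0 25 5.7 130 -1" --pt "0 0 0 25 5.7 145 -1" --pt "0 0 0 25 5.7 148 -1" --pt "0 0 0 25 5.7 148 -1"

```text
time: 5.37
ee_pos: [0.5211, -0.0883, 0.2538]
eef_rot: [0.679, 0.734, -0.001, -0.001]
ft_force: [-0.3, 0.1, -3.0]
width: 0.0272
grip_force: 45.0
```

Run:
```python
from hole import *
c=cam('scene');a=c['pixels'][160:280,170:300]
w=cam('wrist')['pixels']
cv2.imwrite('pics/v3.png',np.hstack([cv2.resize(a,(400,370),interpolation=2),cv2.resize(w[90:330,150:410],(400,370),interpolation=2)])[:,:,::-1])
print(r.read_state()['ee_pos'],r.read_state()['ft_force'])
```

```text
[ 0.52206929 -0.08905397  0.25569081] [-0.72525515 -0.83555728 -3.24827231]
```

View pics/v3.png

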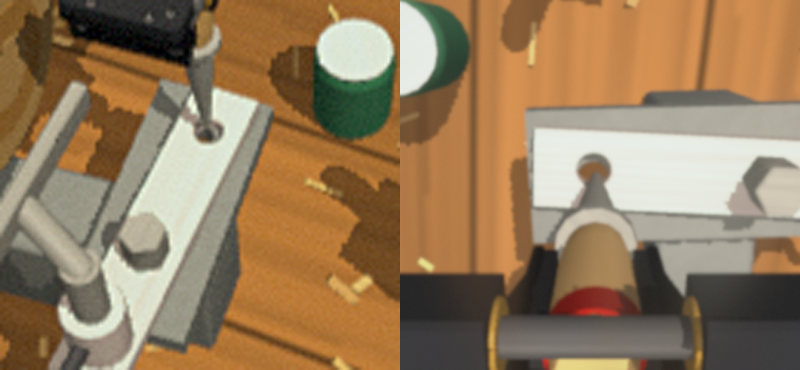

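The tip sits centred over the overlap at about (207,130) in the left image and (595,170) in the right. I'll lower it in.

Call:
apply_moves --pt "0 0 0 0 0 10 -1" --pt "0 0 0 0 0 20 -1" --pt "0 0 0 0 0 27 -1" --pt "0 0 0 0 0 33 -1" --pt "0 0 0 0 0 33 -1"

```text
time: 5.88
ee_pos: [0.5207, -0.0896, 0.2199]
eef_rot: [0.68, 0.733, -0.001, -0.001]
ft_force: [0.6, 0.6, -3.8]
width: 0.0273
grip_force: 45.0
```

Call:
apply_moves --pt "0 0 0 0 0 6 -1" --pt "0 0 0 -0.5 0 12 -1" --pt "0 0 0 -1 0 18 -1" --pt "0 0 0 -1.5 0 24 -1" --pt "0 0 0 -2 0 28 -1" --pt "0 0 0 -2 0 28 -1"

```text
time: 6.38
ee_pos: [0.5214, -0.0913, 0.1928]
eef_rot: [0.68, 0.733, 0.0, -0.0]
ft_force: [1.0, 2.7, -6.0]
width: 0.0272
grip_force: 45.0
```

Call:
apply_moves --pt "0 0 0 -0.5 0 5 -1" --pt "0 0 0 -1 0 10 -1" --pt "0 0 0 -1.4 0 15 -1" --pt "0 0 0 -1.8 0 18 -1" --pt "0 0 0 -1.8 0 18 -1"

```text
time: 6.8
ee_pos: [0.5214, -0.093, 0.175]
eef_rot: [0.68, 0.733, -0.0, -0.001]
ft_force: [-1.4, 2.7, -2.8]
width: 0.0275
grip_force: 45.0
```

Call:
apply_moves --pt "0 0 0 -0.3 0 4 -1" --pt "0 0 0 -0.6 0 8 -1" --pt "0 0 0 -0.8 0 12 -1" --pt "0 0 0 -0.8 0 15 -1" --pt "0 0 0 -0.8 0 15 -1"

```text
time: 7.22
ee_pos: [0.5214, -0.0942, 0.16]
eef_rot: [0.68, 0.733, -0.0, -0.0]
ft_force: [-1.5, 2.6, -3.5]
width: 0.0269
grip_force: 45.0
```

Call:
apply_moves --pt "0 0 0 0 0 3 -1" --pt "0 0 0 0 0 6 -1" --pt "0 0 0 0 0 8.5 -1" --pt "0 0 0 0 0 10 -1" --pt "0 0 0 0 0 10 -1"

```text
time: 7.63
ee_pos: [0.5215, -0.0943, 0.1504]
eef_rot: [0.68, 0.733, -0.0, -0.0]
ft_force: [-4.2, 2.2, -0.2]
width: 0.0272
grip_force: 45.0
```

Run:
```python
from hole import *
c=cam('scene');a=c['pixels'][160:280,170:300]
w=cam('wrist')['pixels']
cv2.imwrite('pics/v4.png',np.hstack([cv2.resize(a,(400,370),interpolation=2),cv2.resize(w[90:330,150:410],(400,370),interpolation=2)])[:,:,::-1])
print(r.read_state()['ee_pos'],r.read_state()['ft_force'])
```

```text
[ 0.52146418 -0.09424725  0.15035393] [-4.36840468  1.98700826 -0.22727998]
```

View pics/v4.png

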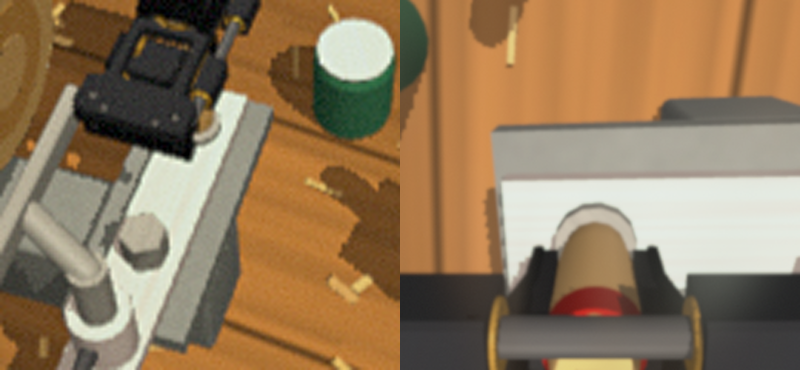

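The picture shows the collar down on the arm and the arm edge now parallel to the seat. I'll draw the drift out and go back over the middle rack hole.

Call:
apply_moves --pt "0 0 0 0 0 -15 -1" --pt "0 0 0 0 0 -45 -1" --pt "0 0 0 0 0 -85 -1" --pt "0 0 0 0 0 -125 -1" --pt "0 0 0 0 0 -165 -1" --pt "0 0 0 0 0 -205 -1" --pt "0 0 0 0 0 -245 -1" --pt "0 0 0 0 0 -252 -1" --pt "0 0 0.02 40 2 -252 -1" --pt "0 0 0.04 80 4 -252 -1" --pt "0 0 0.06 120 6 -252 -1" --pt "0 0 0.09 160 9 -252 -1" --pt "0 0 0.12 200 11 -252 -1" --pt "0 0 0.15 240 14 -252 -1" --pt "0 0 0.17 280 16 -252 -1" --pt "0 0 0.17 305 17 -252 -1" --pt "0 0 0.17 314 17.6 -252 -1" --pt "0 0 0.17 314 17.6 -252 -1" --pt "0 0 0.17 314 17.6 -252 -1"

```text
time: 9.32
ee_pos: [0.5164, 0.2193, 0.4021]
eef_rot: [0.74, 0.673, -0.0, 0.001]
ft_force: [0.7, -1.4, -3.3]
width: 0.0272
grip_force: 45.0
```

Run:
```python
from hole import *
import pickle
c=cam('wrist');P=cloud(c);pickle.dump(c,open('w5.pkl','wb'))
s=r.read_state();print(s['ee_pos'],angs())
A=P.reshape(-1,3);t=s['ee_pos'][:2]
q=A[(np.hypot(*(A[:,:2]-t).T)<.03)&(A[:,2]>.27)&(A[:,2]<.40)]
for z in np.arange(.285,.395,.01):
    s=q[abs(q[:,2]-z)<.005]
    if len(s):print(round(z,3),len(s),(s[:,0].min()/2+s[:,0].max()/2).round(4),'ymax',s[:,1].max().round(4))
q=A[(np.hypot(A[:,0]-.523,A[:,1]-.301)<.03)&(A[:,2]>.135)&(A[:,2]<.155)];print('bolt',(q.min(0)+q.max(0))/2)
# bolt hex outline on top plane and rack hole in board plane
im,xs,ys=rect(c,.47,.56,.16,.34,.145);cv2.imwrite('pics/b5.png',cv2.resize(im[:,:,::-1],None,fx=1.6,fy=1.6))
im2,_,_=rect(c,.47,.56,.16,.34,.115)
cv2.imwrite('pics/b5.png',cv2.resize(np.hstack([im,im2])[:,:,::-1],None,fx=1.6,fy=1.6,interpolation=2))
s=r.read_state();sc=cam('scene')
t=cam('top')
```

```text
[0.51652719 0.2182977  0.40244651] y ang -5.57 z [ 7.e-04 -8.e-04 -1.e+00]
0.285 12 0.5159 ymax 0.2266
0.295 14 0.5169 ymax 0.2276
0.305 24 0.5164 ymax 0.2283
0.315 29 0.516 ymax 0.2295
0.325 36 0.5163 ymax 0.2306
0.335 47 0.5161 ymax 0.2314
0.345 62 0.516 ymax 0.2322
0.355 42 0.5168 ymax 0.2326
0.375 100 0.5169 ymax 0.2389
0.385 740 0.5159 ymax 0.2389
0.395 169 0.517 ymax 0.2356
bolt [0.52271805 0.30305384 0.14503811]
```

View pics/b5.png

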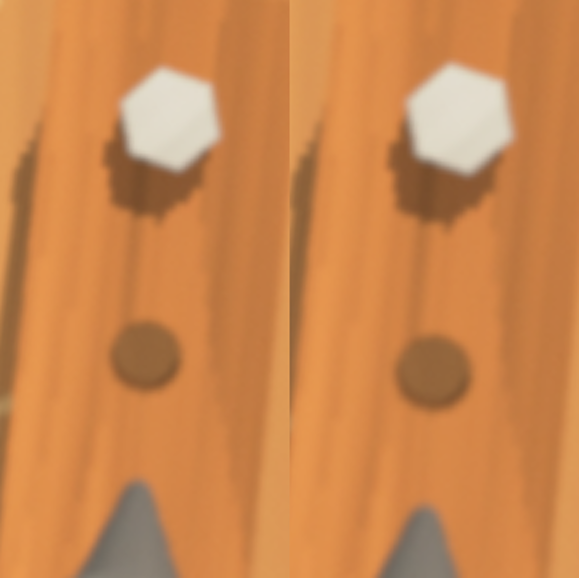

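The views show the empty middle rack hole at about (432,372) on the right, and the bolt's flats turned about +10°. I'll lower the drift with a small correction.

Call:
apply_moves --pt "0 0 0 1.6 -1.4 30 -1" --pt "0 0 0 1.6 -1.4 70 -1" --pt "0 0 0 1.6 -1.4 110 -1" --pt "0 0 0 1.6 -1.4 140 -1" --pt "0 0 0 1.6 -1.4 165 -1" --pt "0 0 0 1.6 -1.4 185 -1" --pt "0 0 0 1.6 -1.4 205 -1" --pt "0 0 0 1.6 -1.4 220 -1" --pt "0 0 0 1.6 -1.4 230 -1" --pt "0 0 0 1.6 -1.4 230 -1"

```text
time: 10.3
ee_pos: [0.5139, 0.2204, 0.1708]
eef_rot: [0.74, 0.672, -0.001, -0.0]
ft_force: [-0.2, 0.1, -3.6]
width: 0.027
grip_force: 45.0
```

Call:
apply_moves --pt "0 0 0 0 1.2 2 -1" --pt "0 0 0 0 1.2 8 -1" --pt "0 0 0 0 1.2 14 -1" --pt "0 0 0 0 1.2 20 -1" --pt "0 0 0 0 1.2 24 -1" --pt "0 0 0 0 1.2 27 -1" --pt "0 0 0 0 1.2 27 -1" --pt "0 0 0 0 1.2 27 -1"

```text
time: 10.97
ee_pos: [0.5157, 0.2215, 0.1451]
eef_rot: [0.74, 0.673, -0.0, 0.0]
ft_force: [-0.9, -3.0, -5.0]
width: 0.0271
grip_force: 45.0
```

Call:
apply_moves --pt "0 0 0 0 0 1.5 -1" --pt "0 0 0 0 0 2.5 -1" --pt "0 0 0 0 0 2.5 -1"

```text
time: 11.22
ee_pos: [0.5159, 0.2215, 0.1432]
eef_rot: [0.74, 0.673, 0.0, 0.0]
ft_force: [-1.1, -5.6, -1.5]
width: 0.0269
grip_force: 45.0
```

Call:
apply_moves --pt "0 0 0 -0.8 0 0.5 -1" --pt "0 0 0 -0.8 0 0.8 -1" --pt "0 0 0 -0.8 0 0.8 1" --pt "0 0 0 -0.8 0 0.8 1" --pt "0 0 0 -0.8 0 0.8 1" --pt "0 0 0 -0.8 0 0.8 1" --pt "0 0 0 -0.8 0 0.8 1" --pt "0 0 0 -0.8 0 0.8 1" --pt "0 0 0 -0.8 0 0.8 1" --pt "0 0 0 -0.8 0 0.8 1" --pt "0 0 0 -0.8 0 0.8 1" --pt "0 0 0 -0.8 0 0.8 1"

```text
time: 12.22
ee_pos: [0.5157, 0.221, 0.1423]
eef_rot: [0.74, 0.673, 0.0, -0.0]
ft_force: [-0.1, 0.3, -0.6]
width: 0.0837
grip_force: 0.0
```

Call:
apply_moves --pt "0 0 0 -0.8 0 -30 1" --pt "0 0 0 -0.8 0 -70 1" --pt "0 0 0 0 0 -105 1" --pt "0 0 0 10 0 -130 1" --pt "0 0 -0.1 45 0 -140 1" --pt "0 0 -0.2 80 -0.5 -140 1" --pt "0 0 -0.28 80.5 -0.5 -120 1" --pt "0 0 -0.28 80.5 -0.5 -100 1" --pt "0 0 -0.28 80.5 -0.5 -80 1" --pt "0 0 -0.28 80.5 -0.5 -80 1"

```text
time: 13.05
ee_pos: [0.5212, 0.3003, 0.2181]
eef_rot: [0.639, 0.769, -0.003, -0.001]
ft_force: [-0.8, -0.1, -0.0]
width: 0.087
grip_force: 0.0
```

Run:
```python
from hole import *
t=cam('top');A=cloud(t).reshape(-1,3)
c=cam('wrist');B=cloud(c).reshape(-1,3)
s=cam('scene');S=cloud(s).reshape(-1,3)
print(r.read_state()['ee_pos'],angs())
for n,Q in(('w',B),('s',S)):
  for nm,xy,lo,hi in(('bolt',(.523,.302),.14,.152),('drift',(.514,.2215),.185,.21)):
    q=Q[(np.hypot(*(Q[:,:2]-xy).T)<.025)&(Q[:,2]>lo)&(Q[:,2]<hi)]
    if len(q):print(n,nm,len(q),(q.min(0)+q.max(0))/2,q[:,2].max())
cv2.imwrite('pics/v6.png',np.hstack([c['pixels'][120:420,80:480],cv2.resize(s['pixels'][180:310,280:440],(400,300))])[:,:,::-1])
```

```text
[0.52317659 0.30120321 0.22341427] y ang 10.58 z [ 8.e-04  7.e-04 -1.e+00]
w bolt 1114 [0.52304436 0.30274577 0.14352894] 0.14705502449700072
w drift 1204 [0.5152216  0.22634676 0.19500432] 0.20493274306977097
s bolt 119 [0.52541257 0.29896237 0.14438752] 0.148588405741357
s drift 175 [0.51849159 0.22252847 0.19575333] 0.20641075472237402
```

View pics/v6.png

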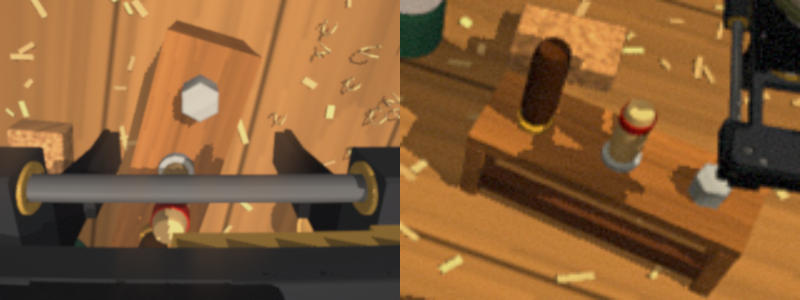

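The drift hangs upright on its collar in the rack, and the bolt's flats face the fingers at about (200,98). That was picture 10, so from here I work by numbers.

Call:
apply_moves --pt "0 0 0 0.5 0 30 1" --pt "0 0 0 0.5 0 60 1" --pt "0 0 0 0.5 0 85 1" --pt "0 0 0 0.5 0 98 1" --pt "0 0 0 0.5 0 103 1" --pt "0 0 0 0.5 0 103 -1" --pt "0 0 0 0.5 0 103 -1" --pt "0 0 0 0.5 0 103 -1" --pt "0 0 0 0.5 0 103 -1" --pt "0 0 0 0.5 0 103 -1" --pt "0 0 0 0.5 0 103 -1" --pt "0 0 0 0.5 0 103 -1" --pt "0 0 0 0.5 0 103 -1" --pt "0 0 0 0.5 0 103 -1" --pt "0 0 0 0.5 0 103 -1" --pt "0 0 0 0.5 0 103 -1" --pt "0 0 0 0.5 0 103 -1" --pt "0 0 0 0.5 0 103 -1" --pt "0 0 0 0.5 0 103 -1"

```text
time: 14.78
ee_pos: [0.5228, 0.3017, 0.1193]
eef_rot: [0.639, 0.769, 0.0, 0.0]
ft_force: [1.3, -0.0, 0.5]
width: 0.031
grip_force: 45.0
```

Call:
apply_moves --pt "0 0 0 0 0 -30 -1" --pt "0 0 0 0 0 -70 -1" --pt "0 0 0 0 0 -110 -1" --pt "0 0 0 0 0 -150 -1" --pt "0 0 0 0 0 -190 -1" --pt "0 0 0 0 0 -230 -1" --pt "0 0 0.02 -20 -4 -250 -1" --pt "0 0 0.04 -60 -11 -250 -1" --pt "0 0 0.06 -100 -19 -250 -1" --pt "0 0 0.08 -140 -26 -250 -1" --pt "0 0 0.08 -180 -34 -250 -1" --pt "0 0 0.08 -220 -42 -250 -1" --pt "0 0 0.08 -260 -49 -250 -1" --pt "0 0 0.08 -300 -57 -250 -1" --pt "0 0 0.08 -340 -65 -250 -1" --pt "0 0 0.08 -380 -72 -250 -1" --pt "0 0 0.08 -405 -77 -250 -1" --pt "0 0 0.08 -412 -78.5 -250 -1" --pt "0 0 0.08 -412 -78.5 -250 -1" --pt "0 0 0.08 -412 -78.5 -250 -1"

```text
time: 16.45
ee_pos: [0.5213, -0.1168, 0.3688]
eef_rot: [0.669, 0.743, -0.0, -0.001]
ft_force: [-0.5, 0.3, -3.1]
width: 0.031
grip_force: 45.0
```

Run:
```python
from hole import *
import pickle
c=cam('wrist');A=cloud(c).reshape(-1,3);pickle.dump(c,open('w7.pkl','wb'))
st=r.read_state();print(st['ee_pos'],angs(),st['width'],st['ft_force'])
t=st['ee_pos'][:2]
q=A[(np.hypot(*(A[:,:2]-t).T)<.03)&(A[:,2]>.29)&(A[:,2]<.41)]
for z in np.arange(.295,.405,.01):
    s=q[abs(q[:,2]-z)<.005]
    if len(s):print(round(z,3),len(s),s[:,0].min().round(4),s[:,0].max().round(4),(s[:,0].min()/2+s[:,0].max()/2).round(4),'ymax',s[:,1].max().round(4))
im,xs,ys=rect(c,.48,.56,-.13,-.05,.1225)
g=cv2.cvtColor(im,cv2.COLOR_RGB2HSV)
hy,hx=np.mgrid[0:im.shape[0],0:im.shape[1]];near=np.hypot(xs[hx]-.521,ys[hy]+.091)<.018
for T in(150,165,180):
    sub=((g[...,2]<T)|(g[...,1]>50))&near
    k,l,S,ce=cv2.connectedComponentsWithStats(sub.astype(np.uint8))
    for i in range(1,k):
        if S[i,4]>200:
            pts=np.argwhere(l==i)[:,::-1].astype(np.float32);(e,rad)=cv2.minEnclosingCircle(pts);x,y=e
            print(T,S[i],.48+x*.0005,-.05-y*.0005,rad*.5)
    o=((g[...,1]>80)&near);q=np.argwhere(o)
print('open overlap x',xs[q[:,1].min()],xs[q[:,1].max()],'y',ys[q[:,0].max()],ys[q[:,0].min()],len(q)*.25)
```

```text
[ 0.52149489 -0.11595776  0.36878902] y ang 6.13 z [-9.e-04  8.e-04 -1.e+00] 0.031057034231505607 [-0.33106354  0.76133279 -2.21818557]
0.305 20 0.5123 0.5287 0.5205 ymax -0.1071
0.315 104 0.5119 0.5297 0.5208 ymax -0.1068
0.325 113 0.5118 0.5291 0.5204 ymax -0.1068
0.335 134 0.5119 0.5295 0.5207 ymax -0.107
0.345 96 0.5121 0.5282 0.5202 ymax -0.1067
0.365 202 0.4953 0.5429 0.5191 ymax -0.0994
0.375 675 0.4951 0.5437 0.5194 ymax -0.0992
0.385 880 0.495 0.5436 0.5193 ymax -0.0993
0.395 2232 0.4936 0.5456 0.5196 ymax -0.0994
0.405 601 0.4928 0.5473 0.52 ymax -0.1011
150 [  59   58   41   40 1286] 0.5196368598937988 -0.08877189636230469 10.348786354064941
165 [  59   58   41   40 1318] 0.5196956520080567 -0.08905745315551758 10.510454177856445
180 [  59   58   42   41 1370] 0.5197571945190429 -0.08935637283325196 10.685591697692871
open overlap x 0.5105 0.5285 y -0.09750000000000004 -0.07950000000000003 272.5
```

Call:
apply_moves --pt "0 0 0 26 2.7 10 -1" --pt "0 0 0 26 2.7 45 -1" --pt "0 0 0 26 2.7 85 -1" --pt "0 0 0 26 2.7 120 -1" --pt "0 0 0 26 2.7 150 -1" --pt "0 0 0 26 2.7 168 -1" --pt "0 0 0 26 2.7 174 -1" --pt "0 0 0 26 2.7 174 -1"

```text
time: 17.17
ee_pos: [0.5207, -0.0899, 0.194]
eef_rot: [0.668, 0.744, -0.001, -0.001]
ft_force: [-0.7, -0.0, -2.1]
width: 0.0308
grip_force: 45.0
```

Run:
```python
from hole import *
c=cam('wrist');A=cloud(c).reshape(-1,3)
st=r.read_state();print(st['ee_pos'],angs(),st['width'],st['ft_force'])
t=st['ee_pos'][:2];z0=st['ee_pos'][2]
q=A[(np.hypot(*(A[:,:2]-t).T)<.03)&(A[:,2]>z0-.064)&(A[:,2]<z0-.01)]
for z in np.arange(z0-.06,z0-.01,.01):
    s=q[abs(q[:,2]-z)<.004]
    if len(s):print(round(z,3),len(s),(s[:,0].min()/2+s[:,0].max()/2).round(4),'ymax',s[:,1].max().round(4))
im,xs,ys=rect(c,.48,.56,-.13,-.05,.1225)
g=cv2.cvtColor(im,cv2.COLOR_RGB2HSV);w=(g[...,2]>165)&(g[...,1]<45)
# visible upper part of hole rim
hy,hx=np.mgrid[0:im.shape[0],0:im.shape[1]];near=(np.hypot(xs[hx]-.5203,ys[hy]+.0897)<.018)
m=(~w&near);print('hole ymax by column',[(round(xs[j],3),round(ys[np.where(m[:,j])[0].min()],4)) for j in range(60,102,4) if m[:,j].any()])
```

```text
[ 0.52154006 -0.090375    0.19554556] y ang 6.13 z [-3.e-04  2.e-04 -1.e+00] 0.030963527800738782 [-0.05458461 -0.33457961 -1.36975569]
0.136 60 0.52 ymax -0.0802
0.146 86 0.52 ymax -0.0799
0.156 102 0.5197 ymax -0.0799
0.166 109 0.5196 ymax -0.0797
0.176 12 0.5192 ymax -0.0804
hole ymax by column [(np.float64(0.51), np.float64(-0.086)), (np.float64(0.512), np.float64(-0.0825)), (np.float64(0.514), np.float64(-0.081)), (np.float64(0.516), np.float64(-0.08)), (np.float64(0.518), np.float64(-0.0795)), (np.float64(0.52), np.float64(-0.0795)), (np.float64(0.522), np.float64(-0.0795)), (np.float64(0.524), np.float64(-0.08)), (np.float64(0.526), np.float64(-0.081)), (np.float64(0.528), np.float64(-0.083)), (np.float64(0.53), np.float64(-0.086))]
```

Call:
apply_moves --pt "0 0 0 -1 0 4 -1" --pt "0 0 0 -1 0 9 -1" --pt "0 0 0 -1 0 14 -1" --pt "0 0 0 -1 0 18 -1" --pt "0 0 0 -1 0 22 -1" --pt "0 0 0 -1 0 26 -1" --pt "0 0 0 -1 0 26 -1"

```text
time: 17.8
ee_pos: [0.521, -0.0926, 0.1683]
eef_rot: [0.669, 0.743, -0.0, -0.0]
ft_force: [0.1, -0.8, -2.7]
width: 0.0313
grip_force: 45.0
```

Call:
apply_moves --pt "0 0 0 0 0 6 -1" --pt "0 0 0 0 0 12 -1" --pt "0 0 0 0 0 18 -1" --pt "0 0 0 0 0 24 -1" --pt "0 0 0 0 0 30 -1" --pt "0 0 0 0 0 36 -1" --pt "0 0 0 0 0 39 -1" --pt "0 0 0 0 0 39 -1"

```text
time: 18.47
ee_pos: [0.5209, -0.0926, 0.1293]
eef_rot: [0.669, 0.743, -0.0, -0.0]
ft_force: [0.3, -0.7, -2.3]
width: 0.0309
grip_force: 45.0
```

Call:
apply_moves --pt "0 0 0 0 0 1.5 -1" --pt "0 0 0 0 0 2.5 -1" --pt "0 0 0 0 0 3.2 -1" --pt "0 0 0 0 0 3.2 -1"

```text
time: 18.8
ee_pos: [0.5215, -0.0926, 0.1271]
eef_rot: [0.669, 0.743, 0.0, 0.0]
ft_force: [-0.7, 0.3, -3.3]
width: 0.0312
grip_force: 45.0
```

Call:
apply_moves --pt "0 0 0 0 0 0.5 -1" --pt "0 0 0 0 0 1 -1" --pt "0 0 0 0 0 1.5 -1" --pt "0 0 0 0 0 1.5 -1"

```text
time: 19.13
ee_pos: [0.5216, -0.0926, 0.1268]
eef_rot: [0.669, 0.743, 0.0, -0.0]
ft_force: [-5.3, 1.4, 10.8]
width: 0.0311
grip_force: 45.0
```

Call:
apply_moves --pt "0 0 0 0 0 -0.5 -1" --pt "0 0 0 0 0 -0.5 0.6" --pt "0 0 0 0 0 -0.5 0.6" --pt "0 0 0 0 0 -0.5 0.6" --pt "0 0 0 0 0 -0.5 0.6" --pt "0 0 0 0 0 -0.5 0.6" --pt "0 0 0 0 0 -0.5 0.6" --pt "0 0 0 0 0 -0.5 0.6" --pt "0 0 0 0 0 -0.5 0.6" --pt "0 0 0 0 0 -0.5 0.6" --pt "0 0 0 0 0 -20 0.6" --pt "0 0 0 0 0 -60 0.6" --pt "0 0 0 0 0 -100 0.6" --pt "0 0 0 0 0 -140 0.6" --pt "0 0 0 0 0 -180 0.6" --pt "0 0 0 -10 0 -200 0.6" --pt "0 0 0 -25 0 -210 0.6" --pt "0 0 0 -25 0 -210 0.6"

```text
time: 20.63
ee_pos: [0.5247, -0.1204, 0.3382]
eef_rot: [0.67, 0.742, 0.001, 0.002]
ft_force: [0.2, -1.2, -0.4]
width: 0.0695
grip_force: 0.0
```

Run:
```python
from hole import *
c=cam('wrist');A=cloud(c).reshape(-1,3)
s=cam('scene');S=cloud(s).reshape(-1,3)
t=cam('top');T=cloud(t).reshape(-1,3)
print(r.read_state()['ee_pos'],r.read_state()['width'])
for n,Q in(('w',A),('s',S),('t',T)):
  for nm,xy,lo in(('bolt',(.520,-.090),.130),('fb',(.629,-.081),.13),('drift',(.5145,.2215),.18)):
    q=Q[(np.hypot(*(Q[:,:2]-xy).T)<.022)&(Q[:,2]>lo)&(Q[:,2]<.22)]
    if len(q)>5:
        top=np.percentile(q[:,2],80);p=q[q[:,2]>top-.006];print(n,nm,len(q),'top z',top.round(4),((p.min(0)+p.max(0))/2).round(4))
```

```text
[ 0.5236938  -0.11681218  0.33430881] 0.0697732210051515
w bolt 637 top z 0.1534 [ 0.5206 -0.0913  0.1516]
w fb 715 top z 0.1532 [ 0.6294 -0.0799  0.1515]
s bolt 189 top z 0.1528 [ 0.5227 -0.0927  0.1511]
s fb 222 top z 0.1529 [ 0.6314 -0.081   0.1516]
s drift 194 top z 0.2028 [0.517  0.2222 0.2021]
t bolt 155 top z 0.1536 [ 0.5204 -0.0935  0.1524]
t fb 164 top z 0.1536 [ 0.6288 -0.0813  0.1525]
t drift 148 top z 0.2034 [0.5148 0.2207 0.2032]
```

The bolt's head is level with its twin at 0.153 m, so it is fully home, and the drift stands upright in the rack. I'm handing in the job.

```bash
python3 -c "
from bench import r
print(r.close_job())"
```

```text
the job is handed in; nothing more can be done
None
```

The job is handed in at about 21 s of the 72 s: the drift lined up the holes and is back upright in the rack's middle hole, and the bolt is through arm and seat with its head home. The gouge, the things on the bench and the blank were left alone.

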